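# Hang a pin carrier on the bent drip rail and run it round to the stop

### The job

Take the pin carrier out of its rack, thread its ring over the free end of the bent drip rail, and let it hang there, released, on the first straight. Then take hold of it afresh (across the edges of its tab there is room for the fingers all the way), slide it round both corners to the far end until the ring rests against the stop, and leave it hanging there. Do not drop the carrier, and leave the other things on the bench where they are.

Things in the scene. Friction and masses are not known exactly. Their poses are not given: they have to be found in the camera images.
- carrier: Loose pin carrier, 140 g (varies by a third), 128 mm tall: aluminium block at the foot (14 x 38 x 20 mm along its x, y, z) with two small pink pins on it, a steel ring above (bore 24, outside 36, 12 mm thick), a flat upright tab on top. Origin: centre of the block's underside; z up; x is the axis of the ring's hole, y its width. Bottom-heavy: on the rail it hangs upright by itself.
- carrier_ring (a point): Centre of the carrier's ring, 62 mm above the carrier's underside. Axes as the carrier. When the carrier hangs on the rail, the top of the bore rests on the bar and this point is 7 mm below the bar's centre line.
- carrier_tab (a point): Grip point in the carrier's tab, 50 mm above the ring's centre. The tab is 10 mm thick (along x), 24 mm wide (along y) and reaches from 16 mm below to 16 mm above this point.
- rack: Fixed dark steel rack. The carrier stands in it, 8 mm above the worktop, in a slot 16.5 mm wide (x), 18 mm deep. Two cheeks, 136 mm tall (as the tab), inner faces 24 mm either side of the middle along y, 8 mm thick, 24 mm deep in x, bar the tab's edges: here grip its flat faces, closing along x. Origin: centre of underside; x across the slot = the ring's axis.
- rail: Fixed drip rail: level round steel bar, 10 mm diameter, centre line 130 mm up, one end free, the far end carried by an upright green plate on a foot. From the free end it runs 85 mm along the rail's +y to corner 1, turns 70 degrees right (to +x), 95 mm to corner 2, turns 70 degrees left, 75 mm along +y to the stop (corner points). Origin: on the worktop below rail_stop; z up.
- rail_tip (a point): Centre of the bar's rounded free end, 130 mm up. Axes as the rail.
- rail_corner_1 (a point): Where the centre lines of the first and middle straights cross. Both corners are rounded, centre line radius 30 mm, from 21 mm before the corner point to 21 mm after. Axes as the rail.
- rail_corner_2 (a point): Where the centre lines of the middle and last straights cross. Axes as the rail.
- rail_middle (a point): Point on the bar, middle of the middle straight. Axes as the rail.
- rail_stop (a point): Centre of the stop's face on the bar's centre line. The stop is a collar, 30 mm diameter, 12 mm long; behind it the green plate, 60 mm wide, 185 mm tall, leaves no room for a finger between tab and plate. The ring is home when its centre is 6 mm before this point along the rail's y.
- tub_1: Bystander: blue open tub of pins, 65 x 115 x 42 mm. Origin: centre of underside.
- spanner: Bystander: flat spanner, 19 x 134 x 4 mm, lying. Origin: centre of underside.
- jig_block_2: Bystander: aluminium block with drilled seats, 36 x 75 x 18 mm. Origin: centre of underside.
- pliers: Bystander: pliers with red grips, 47 x 151 x 11 mm. Origin: centre of underside.
- file_tool: Bystander: file with a wooden handle, 17 x 137 x 19 mm. Origin: centre of underside.
- tally_counter: Bystander: round tally counter, 54 x 50 x 26 mm. Origin: centre of underside.
Not all that is in view belongs to the job. Leave any blue look-alike of the carrier alone.

How it is judged (in metres and radians):
On the way, in this order (a step that is already met when the one before it is completed fails the run):
1. the carrier hangs threaded on the first straight of the rail, let go (x of carrier_ring in the frame of rail between -0.103 and -0.076 m and y of carrier_ring in the frame of rail between -0.19 and -0.115 m and z of carrier_ring in the frame of rail between 0.115 and 0.13 m and contact force between the fingers and carrier below 0.1 N), for 0.3 s.
2. the ring passes the middle straight (distance between carrier_ring and rail_middle below 0.02 m).
At the end, for the whole second after the job is handed in: The carrier hangs on the last straight, released, at rest and upright (within 0.25 rad), its ring against the stop: ring centre no more than 11 mm before the stop's face (6 mm when fully home), within 12 mm sideways of the bar and 0 to 15 mm below its centre line (x of carrier_ring in the frame of rail between -0.012 and 0.012 m and y of carrier_ring in the frame of rail between -0.011 and 0 m and z of carrier_ring in the frame of rail between 0.115 and 0.13 m and contact force between the fingers and carrier below 0.1 N and angle between carrier's own z axis and vertical below 0.25 rad and linear speed of carrier below 0.02 m/s); the robot touches nothing.
It fails at once if the carrier is dropped or tipped over (angle between carrier's own z axis and vertical above 0.8 rad).
It fails at once if one of the bystanders (tub, spanner, drilled block, pliers, file, counter) is moved by more than 30 mm (distance of any of tub_1, spanner, jig_block_2, pliers, file_tool, tally_counter from where it was at the start of the episode above 0.03 m).
It also fails if it takes over 56 s, if anything falls off the work surface, if the arm or the gripper's body presses on something with over 40 N, if the wrist force passes 120 N, or if a joint passes its speed limit or range.

### The arm

A 7-joint arm with a two-finger parallel gripper is mounted at the origin on a cart in front of the work surface, level with it; the furniture and walls round the work are solid. World frame = base frame: x ahead of the robot, y to its left, z up, the work surface at z = 0. Lengths are in mm, angles in rad, forces in N, time in s.
With the tool pointing down it reaches from about 400 to 875 mm from the base axis. Payload 6.5 kg.
Tool frame: the origin (TCP) lies midway between the tips of the shut fingers; the grasp point (between the pads) lies 19 mm behind it; z points along the fingers, y is the line along which they close (so a half turn about z gives the same grasp; the last joint's range is limited). The gripper opens to 85 mm and grips with 20 to 120 N. Pads are 22 mm wide; open, the fingers measure 114 mm over their backs; the gripper's body (76 mm by 85 mm) begins 54 mm behind the grasp point. The pads swing forward as they close: fully open they stand 13 mm farther back than shut.
Start: joints at [1.207, 0.536, -0.004, 1.538, 0.003, 1.067, -0.071], TCP at [190.716, -621.384, 195.99] pointing down, gripper open.
Joint ranges: [-2.7, 2.7], [-0.37, 2.16], [-1.27, 1.26], [0.24, 2.4], [-1.31, 4.45], [0.19, 1.91], [-2.76, 2.76]. Speed limits (rad/s): [2.39, 2.39, 3.14, 3.14, 3.14, 3.14, 3.14].

### API

Orientations are given as a unit quaternion [w, x, y, z].
In Python, from bench import sense, capture, sign_off gives the robot as it stands.
- The arm moves only by the shell command python3 -m inch 'ROWS' [FORCE]. ROWS is JSON, one flat list of numbers, 7 for each row, row after row: the turn, a rotation vector about the tool's x, y, z in degrees, then the shift along the tool's x, y, z in mm, then the finger opening in mm, from 0 to 85.4. In form: [wx, wy, wz, dx, dy, dz, grip, wx, wy, wz, dx, dy, dz, grip, ...]. A call has exactly 5 rows; each row shifts and turns the commanded pose from where the row before left it, along the tool's axes as they then stand; what a row does not reach is not made up. A row lasts 1/10 s, in which the tool goes at most 50 mm and 8.59 degrees, less where a joint would pass 70% of its speed; a pose out of reach is approached as far as the arm can. A call with a gripper value outside its range is refused whole. The fingers move at their own pace and stop on an object; FORCE is the grip in N (left out, the last holds). Time passes only in rows, so rows that do not move let the fingers close, or fill a call up. It gives the time, the measured TCP pose, the force, the opening and the grip force at its end, in the units of the state.
- sense(): the state, without advancing time (a new reading comes with each control period).
- capture(name): name is "side" or "top"; returns a dict with "img" (400x640x3 uint8, blue, green, red), "z_map" (400x640 float32, mm along the optical axis (not along the pixel's ray), 0 where there is no reading), "vertical_fov" (degrees; the focal length in pixels is half the picture's height over the tangent of half this angle, whatever the lens; pixels are square), "cx", "cy" (the principal point, pixels), "R" (3x3) and "t" (3): a world point X has camera coordinates R X + t. Camera axes: x right, y down, z forward; pixel columns grow to the right and rows downward; lengths in mm; the calibration is good to about 2 mm. A picture is of the moment at which its call begins.
- sign_off(): hands the job in; it is judged then, once.
The state is a dict: "time_s": time; "qpos": joint angles; "qvel": joint speeds; "tau": joint torques, N m; "tcp_pos": TCP position; "tcp_rot": TCP orientation; "contact_force": force on the tool from outside, world axes, zero at the start; "ft_torque": the same for the moment, N m; "finger_gap": finger opening in mm; "gripper_force": force on a finger pad.
Only numpy, scipy, OpenCV 4.12 (cv2) and the standard library are available. Lean on these libraries where they do the work, as an engineer would, in place of code of your own. Each camera call takes 0.05 s, during which the arm holds its last target. There are 200 camera calls.

## Working session

There is one attempt and no reset: what is moved stays moved. The work goes in short steps, Python scripts to look and compute and a shell command to move; the robot and the scene stay as the last step left them, time stands still between calls to the robot, and variables do not carry over. Pictures are saved under pics/ and viewed, at most 10 in all, crops included, and the job is handed in when it is done.

```bash
mkdir -p pics; ls
cat > h.py <<'E'
import numpy as np, cv2
from bench import sense, capture, sign_off
def cloud(c):
    h,w=c["z_map"].shape; f=h/2/np.tan(np.radians(c["vertical_fov"])/2)
    u,v=np.meshgrid(np.arange(w),np.arange(h)); z=c["z_map"]
    P=np.stack([(u-c["cx"])/f*z,(v-c["cy"])/f*z,z],-1)
    W=(P-np.array(c["t"]))@np.array(c["R"]); W[z<=0]=np.nan
    return W
def shot(n):
    c=capture(n); return c,cloud(c)
E
python3 - <<'E'
from h import *
for n in("side","top"):
    c,W=shot(n); cv2.imwrite(f"pics/{n}0.png",c["img"]); np.savez(f"{n}0.npz",W=W,img=c["img"])
    print(n,c["vertical_fov"],c["cx"],c["cy"],-np.array(c["R"]).T@c["t"])
s=sense();print(s)
E
```

```text
pics
side 49.11827267089132 318.67710884731235 204.0334672702536 [580.72850305 943.96418008 569.78973648]
top 49.266762480238185 320.484501427787 194.303370653123 [ 378.0182709    69.32367821 1052.1590817 ]
{'time_s': 0.1, 'qpos': array([ 1.20678864,  0.53710515, -0.00441676,  1.53876155,  0.00259636,
        1.06729138, -0.07119614]), 'qvel': array([ 0.00099345, -0.00293372, -0.00094926, -0.00311047,  0.0016107 ,
       -0.00080812,  0.00163155]), 'tau': array([ 4.05947270e-03, -5.84567356e+01,  1.05250765e+00, -2.59776145e+01,
        1.26475227e-02,  4.56626527e-03,  4.39312953e-05]), 'tcp_pos': array([ 190.516336  , -620.80795545,  195.19636405]), 'tcp_rot': array([-7.59700100e-04,  9.88929911e-01,  1.48381345e-01, -1.76314096e-04]), 'contact_force': array([ 0.50149979,  0.28997231, -0.50310922]), 'ft_torque': array([0.02127641, 0.00199425, 0.02789597]), 'gripper_force': 0.0, 'finger_gap': 85.52626618397491}
```

View pics/side0.png

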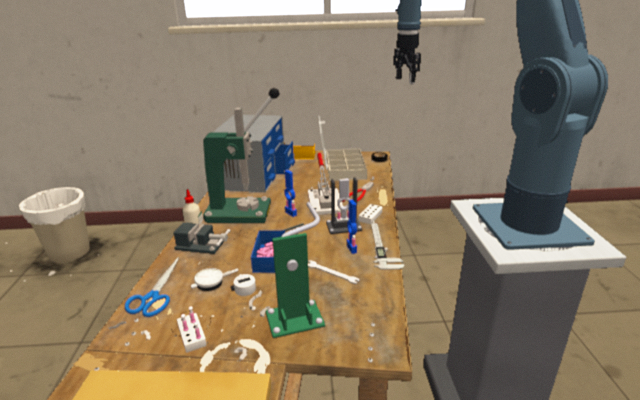

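View pics/top0.png

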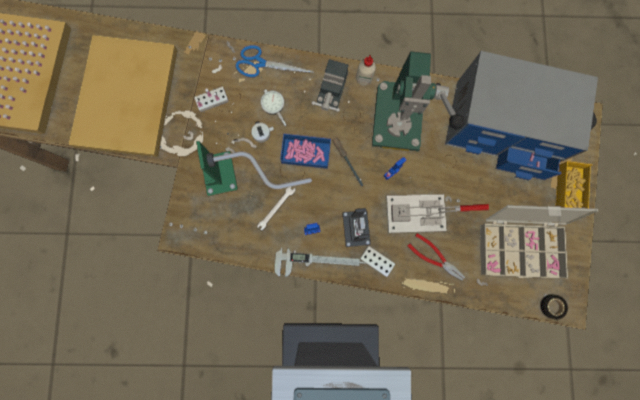

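Top view: the rack with the steel carrier is at (356,227). Blue look-alikes stand at (312,229) and (396,167). The rail runs from its free end at (310,181) to the green plate at about (208,165). The grey carrier between the dark cheeks fits the description. I'll confirm that in an enlarged crop and measure.

Run:
```python
from h import *
d=np.load("top0.npz");W=d["W"];img=d["img"]
s=np.load("side0.npz")
a=cv2.resize(img[195:265,290:390],None,fx=5,fy=5,interpolation=cv2.INTER_CUBIC)
b=cv2.resize(s["img"][165:265,290:390],(350,350),interpolation=cv2.INTER_CUBIC)
cv2.imwrite("pics/crop1.png",np.hstack([cv2.resize(a,(450,350)),b]))
# rail
Z=W[...,2]
m=np.zeros(Z.shape,bool); m[140:195,200:320]=1; m&=(Z>118)&(Z<145)
v,u=np.nonzero(m); print(len(u))
for uu in range(200,320,4):
    k=m[:,uu]
    if k.any(): print(uu,np.nonzero(k)[0][[0,-1]],W[k,uu].mean(0).round(1))
m=np.zeros(Z.shape,bool); m[140:200,190:240]=1; m&=(Z>150)
print("plate",m.sum(),[ (np.nanmin(W[m][:,i]).round(),np.nanmax(W[m][:,i]).round()) for i in range(3)])
for n,D in(("top",W),("side",s["W"])):
    sel=(abs(D[...,0]-W[227,356,0])<60)&(abs(D[...,1]-W[227,356,1])<45)&(D[...,2]>118)&(D[...,2]<165)
    v,u=np.nonzero(sel); print(n,len(u))
    for i in range(0,len(u),max(1,len(u)//70)): print(u[i],v[i],D[v[i],u[i]].round(),(d if n=="top" else s)["img"][v[i],u[i]])
```

```text
649
204 [146 146] [632.7 308.6 138.4]
208 [154 174] [592.7 297.1 141.4]
212 [153 166] [603.2 289.7 139. ]
216 [157 160] [606.2 282.  135.6]
220 [156 160] [607.8 273.9 133.9]
224 [155 159] [610.1 265.3 134.4]
228 [154 158] [612.4 256.8 134.6]
232 [153 157] [614.7 248.3 134.8]
236 [152 156] [617.3 239.9 133.9]
240 [152 155] [618.2 231.1 135.3]
244 [152 156] [617.7 222.7 133.8]
248 [153 158] [614.7 214.1 132.9]
252 [156 163] [605.5 204.8 134.8]
256 [162 169] [592.5 195.7 134.6]
260 [168 176] [578.3 186.6 134.8]
264 [174 182] [565.2 177.6 135. ]
268 [180 186] [554.6 168.7 134.6]
272 [184 188] [548.1 159.9 135.1]
276 [185 188] [547.1 151.3 135.3]
280 [184 188] [548.4 142.9 135.1]
284 [183 187] [550.9 134.5 133.8]
288 [183 186] [551.7 125.8 136.1]
292 [182 186] [552.8 117.3 136.6]
296 [181 185] [555.6 108.9 134.5]
300 [180 184] [557.9 100.4 134.4]
304 [179 183] [560.4  91.9 133.9]
308 [178 182] [562.6  83.3 134.4]
plate 212 [(np.float64(572.0), np.float64(631.0)), (np.float64(294.0), np.float64(314.0)), (np.float64(150.0), np.float64(189.0))]
top 160
360 208 [504. -28. 135.] [66 83 91]
362
[... 4885 characters left out ...]
63. -30. 121.] [123 121 128]
353 184 [447. -35. 118.] [36 49 61]
355 184 [444. -21. 125.] [41 37 42]
357 184 [438. -27. 121.] [ 61  89 116]
332 185 [500. -19. 125.] [33 33 33]
334 185 [496. -15. 127.] [51 58 71]
340 185 [480. -26. 121.] [111 112 119]
342 185 [475. -31. 119.] [119 121 130]
344 185 [470. -29. 119.] [120 119 128]
346 185 [465. -30. 119.] [113 116 122]
348 185 [460. -30. 119.] [119 126 139]
355 185 [444. -23. 121.] [39 36 39]
357 185 [438. -26. 119.] [ 62  90 114]
332 186 [500. -20. 122.] [36 35 36]
334 186 [496. -18. 123.] [43 53 62]
344 186 [471. -24. 119.] [118 118 127]
356 186 [442. -20. 120.] [44 49 55]
333 187 [498. -16. 122.] [40 37 37]
332 188 [501. -16. 119.] [38 40 43]
```

View pics/crop1.png

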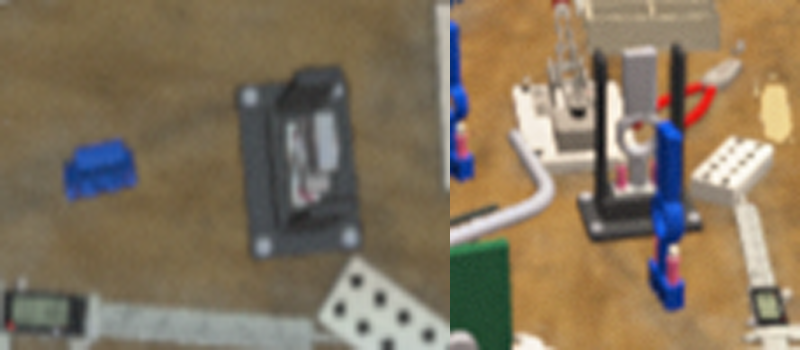

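The crop confirms it: the grey carrier with pink pins stands between the dark cheeks. The blue one beside it, at (312,229) in the top view, is the look-alike. Next I fit the rail model and the rack.

```bash
cat >> h.py <<'E'
from scipy.optimize import least_squares
def path():
    c,s=np.cos,np.sin; a=np.radians(70); C2=np.array([0,-75.]); C1=C2-95*np.array([s(a),c(a)]); T=C1-[0,85]
    d1=np.array([0,1.]); d2=np.array([s(a),c(a)])
    P=[T+(C1-21*d1-T)*t for t in np.linspace(0,1,65)]
    o1=C1-21*d1+[30,0]; P+=[o1+30*np.array([-c(b),s(b)]) for b in np.linspace(0,a,40)]
    e=C1+21*d2; f=C2-21*d2; P+=[e+(f-e)*t for t in np.linspace(0,1,54)]
    o2=C2+21*d1-[30,0]; P+=[o2+30*np.array([c(b),-s(b)]) for b in np.linspace(a,0,40)]
    P+=[C2+21*d1+(np.array([0,0])-C2-21*d1)*t for t in np.linspace(0,1,55)]
    return np.array(P)
def Rm(t): return np.array([[np.cos(t),-np.sin(t)],[np.sin(t),np.cos(t)]])
E
python3 - <<'E'
from h import *
from scipy.spatial import cKDTree
P=path(); d=np.load("top0.npz");W=d["W"];s=np.load("side0.npz")["W"]
def rp(W):
    return W[(W[...,2]>128)&(W[...,2]<140)&(W[...,0]>535)&(W[...,0]<628)&(W[...,1]>70)&(W[...,1]<280)]
Q=rp(W);Qs=rp(s); print(len(Q),len(Qs),Qs.mean(0),Q[:,2].max(),np.median(Q[:,2]),np.median(Qs[:,2]))
def fit(Q):
    tip=Q[Q[:,1]<Q[:,1].min()+4].mean(0); print("tip~",tip,Q[:,1].min())
    def f(p):
        M=P@Rm(p[2]).T+p[:2]; t=cKDTree(M); D,i=t.query(Q[:,:2]); q=Q[:,:2]-M[i]
        return np.r_[q.ravel(), 3*cKDTree(Q[:,:2]).query(M[:150:4])[0]]
    r=least_squares(f,[604,292,.25],loss="soft_l1",diff_step=1e-4); print(r.x,np.degrees(r.x[2]),np.sqrt(np.mean(r.fun**2)))
    return r.x
p=fit(Q)
if len(Qs)>100: fit(Qs)
for n,x in(("tip",P[0]),("c1",[-89.27,-107.5]),("mid",[-44.6,-91.2]),("c2",[0,-75])): print(n,(Rm(p[2])@x+p[:2]).round(1))
S=(abs(W[...,1]+31)<22)&(W[...,2]>130)&(W[...,2]<145)
for lo,hi in((436,455),(457,488),(490,510)):
    q=W[S&(W[...,0]>lo)&(W[...,0]<hi)][:,:2].astype(np.float32); print(cv2.minAreaRect(q),q.mean(0),len(q))
# tall things nearby
for x in range(380,680,20): print(x,[int(np.nanmax(np.r_[0,W[...,2][(abs(W[...,0]-x)<10)&(abs(W[...,1]-y)<10)]])) for y in range(-140,340,20)])
E
```

```text
504 223 [570.64046844 164.67275345 130.92430963] 139.85533473746656 134.67728983507692 131.2590772235209
tip~ [563.01388921  78.26752281 132.61940336] 76.90890028228318
[6.04025651e+02 2.91997078e+02 2.48001422e-01] 14.209434786688563 2.475643627053119
tip~ [561.68644529  81.39707599 130.6153363 ] 80.07598811875242
[6.04163852e+02 2.92153851e+02 2.39341996e-01] 13.713286223532627 1.914627721244093
tip [564.7  83.5]
c1 [543.9 165.9]
mid [583.2 192.6]
c2 [622.4 219.3]
((444.1911315917969, -35.56690979003906), (7.71422815322876, 23.632686614990234), 10.644119262695312) [444.06433 -35.14913] 43
((471.9786376953125, -32.27508544921875), (22.49787712097168, 9.741788864135742), 4.765993595123291) [471.66916  -31.955622] 51
((499.9770202636719, -29.381088256835938), (7.67045783996582, 23.79427719116211), 7.892563343048096) [499.73438  -29.043577] 44
380 [4, 21, 22, 22, 19, 6, 7, 5, 7, 4, 4, 6, 4, 6, 8, 7, 5, 6, 4, 6, 4, 4, 2, 0]
400 [4, 20, 23, 22, 21, 21, 9, 7, 8, 10, 8, 14, 14, 13, 7, 8, 6, 5, 4, 5, 6, 6, 5, 5]
420 [4, 5, 4, 21, 24, 19, 12, 10, 4, 5, 4, 4, 12, 12, 6, 5, 4, 5, 4, 5, 6, 5, 3
[... 383 characters left out ...]
10, 4, 4, 4, 5, 4, 5, 4, 8, 6, 4, 4, 5, 5, 4, 4, 5]
540 [15, 17, 15, 4, 4, 5, 5, 5, 4, 4, 5, 4, 5, 135, 137, 139, 5, 3, 4, 3, 5, 4, 5, 11]
560 [15, 16, 14, 3, 5, 5, 5, 4, 4, 5, 5, 137, 139, 140, 136, 136, 140, 5, 5, 5, 15, 15, 15, 30]
580 [5, 4, 5, 4, 4, 12, 5, 5, 4, 4, 5, 4, 3, 6, 4, 4, 138, 138, 3, 4, 13, 16, 188, 39]
600 [3, 131, 131, 3, 4, 12, 14, 5, 4, 5, 4, 4, 4, 6, 5, 4, 132, 138, 135, 5, 137, 146, 189, 13]
620 [71, 130, 6, 6, 5, 3, 13, 3, 4, 46, 32, 34, 32, 32, 33, 16, 5, 137, 140, 138, 138, 139, 188, 187]
640 [4, 3, 4, 4, 7, 5, 13, 16, 6, 44, 25, 23, 20, 24, 46, 42, 6, 4, 4, 4, 6, 16, 185, 184]
660 [20, 16, 3, 5, 4, 5, 5, 19, 16, 44, 26, 22, 24, 24, 44, 43, 4, 6, 5, 5, 7, 14, 11, 6]
```

```bash
python3 -m inch '[0,0,2.16,0,0,-21,85, 0,0,2.16,0,0,-21,85, 0,0,2.16,0,0,-21,85, 0,0,2.16,0,0,-21,85, 0,0,2.16,0,0,-21,85]' 40
for i in 1; do python3 -m inch '[0,0,0,13.8,-22.2,0,85, 0,0,0,13.8,-22.2,0,85, 0,0,0,13.8,-22.2,0,85, 0,0,0,13.8,-22.2,0,85, 0,0,0,13.8,-22.2,0,85]'; done
python3 - <<'E'
from h import *
from scipy.spatial import cKDTree
from scipy.optimize import minimize
P=path(); out=[]
for n in("top0","side0"):
    W=np.load(n+".npz")["W"]
    Q=W[(W[...,2]>128)&(W[...,2]<140)&(W[...,0]>535)&(W[...,0]<628)&(W[...,1]>70)&(W[...,1]<280)][:,:2]
    def f(p):
        M=P@Rm(p[2]).T+p[:2]
        return np.sum(np.minimum(cKDTree(M).query(Q)[0],8)**2)
    r=minimize(f,[604,292,.25],method="Nelder-Mead",options=dict(initial_simplex=[[604,292,.25],[609,292,.25],[604,298,.25],[604,292,.3]])); print(n,r.x,np.degrees(r.x[2]),np.sqrt(r.fun/len(Q)), (Rm(r.x[2])@P[0]+r.x[:2]))
E
```

```text
time_s: 0.6
tcp_pos: [190.6, -621.0, 301.3]
tcp_rot: [-0.001, 0.999, 0.054, -0.0]
contact_force: [-0.5, 0.1, 0.2]
finger_gap: 84.9
gripper_force: 0.0
time_s: 1.1
tcp_pos: [247.4, -502.2, 300.6]
tcp_rot: [-0.0, 0.999, 0.055, -0.0]
contact_force: [0.3, -0.5, 0.0]
finger_gap: 84.9
gripper_force: 0.0
top0 [6.05011884e+02 2.88106555e+02 2.33891519e-01] 13.400996925633727 2.8480965983876554 [562.78461967  80.16600965]
side0 [6.04679501e+02 2.91974454e+02 2.35298957e-01] 13.481637158462442 2.4476021723226307 [562.7449417   83.97468182]
```

```bash
for i in 1 2 3; do python3 -m inch '[0,0,0,13.8,-22.1,0,85, 0,0,0,13.8,-22.1,0,85, 0,0,0,13.8,-22.1,0,85, 0,0,0,13.8,-22.1,0,85, 0,0,0,13.8,-22.1,0,85]' >/dev/null; done
python3 -m inch '[0,0,0,13.7,-22.1,0,85, 0,0,0,13.7,-22.1,0,85, 0,0,0,13.7,-22.1,0,85, 0,0,0,13.7,-22.1,0,85, 0,0,0,13.7,-22.1,0,85]'
python3 -m inch '[0,0,0,0,0,30,85, 0,0,0,0,0,30,85, 0,0,0,0,0,30,85, 0,0,0,0,0,10,85, 0,0,0,0,0,0,85]'
```

```text
time_s: 3.1
tcp_pos: [472.8, -33.2, 300.7]
tcp_rot: [0.0, 0.999, 0.055, -0.0]
contact_force: [1.2, 0.2, 0.1]
finger_gap: 85.4
gripper_force: 0.0
time_s: 3.6
tcp_pos: [471.7, -34.1, 199.9]
tcp_rot: [-0.0, 0.999, 0.055, -0.002]
contact_force: [0.4, -0.3, 0.6]
finger_gap: 84.7
gripper_force: 0.0
```

```bash
python3 -m inch '[0,0,0,0,-1.7,20,60, 0,0,0,0,0,25,60, 0,0,0,0,0,25,60, 0,0,0,0,0,20,60, 0,0,0,0,0,9,60]'
python3 - <<'E'
from h import *
c,W=shot("side"); cv2.imwrite("pics/g.png",cv2.resize(c["img"][120:260,260:440],None,fx=4,fy=4,interpolation=cv2.INTER_CUBIC))
print(sense()["tcp_pos"])
E
```

```text
time_s: 4.1
tcp_pos: [473.0, -32.6, 101.9]
tcp_rot: [0.0, 0.999, 0.054, 0.0]
contact_force: [-0.3, -0.9, -0.2]
finger_gap: 59.7
gripper_force: 0.0
[472.54479696 -32.52938092 101.25536164]
```

View pics/g.png

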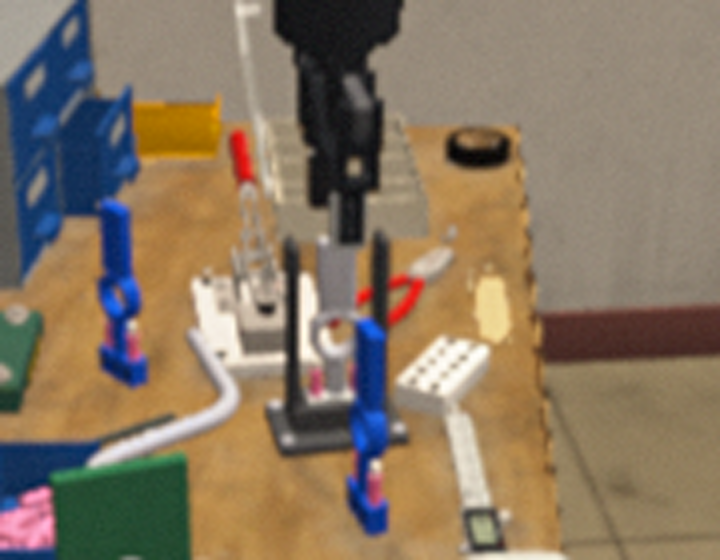

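The side view shows the fingers over the tab, at about (348,240) in the crop, but they look higher than the TCP reading implies. I'll check with depth.

Run:
```python
from h import *
c,W=shot("side"); f=200/np.tan(np.radians(c["vertical_fov"])/2)
def pr(X):
    q=np.array(c["R"])@X+c["t"]; return (q[:2]/q[2]*f+[c["cx"],c["cy"]]).round(1), q[2].round()
print("tcp",pr(np.array([472.5,-32.5,101])),"tabtop",pr(np.array([472,-32,136])),"nearfinger",pr(np.array([476,-2,110])))
for v in range(150,190,3): print(v,[(u,*W[v,u].round().astype(int),int(c["img"][v,u].mean())) for u in range(338,356,4)])
s=sense(); print(s["tcp_pos"],s["qpos"].round(3))
```

```text
tcp (array([342.8, 191.2]), np.float64(1086.0)) tabtop (array([343.1, 178.4]), np.float64(1070.0)) nearfinger (array([342.8, 193.3]), np.float64(1055.0))
150 [(338, np.int64(486), np.int64(-13), np.int64(217), 22), (342, np.int64(478), np.int64(-5), np.int64(219), 29), (346, np.int64(474), np.int64(39), np.int64(235), 24), (350, np.int64(465), np.int64(37), np.int64(234), 48), (354, np.int64(456), np.int64(35), np.int64(233), 20)]
153 [(338, np.int64(482), np.int64(-55), np.int64(194), 20), (342, np.int64(477), np.int64(-14), np.int64(209), 34), (346, np.int64(473), np.int64(35), np.int64(227), 22), (350, np.int64(464), np.int64(35), np.int64(226), 51), (354, np.int64(455), np.int64(31), np.int64(225), 19)]
156 [(338, np.int64(481), np.int64(-64), np.int64(183), 30), (342, np.int64(479), np.int64(3), np.int64(208), 38), (346, np.int64(473), np.int64(32), np.int64(218), 23), (350, np.int64(464), np.int64(32), np.int64(218), 32), (354, np.int64(455), np.int64(34), np.int64(218), 24)]
159 [(338, np.int64(481), np.int64(-63), np.int64(175), 45), (342, np.int64(479), np.int64(5), np.int64
[... 2513 characters left out ...]
int64(-287), np.int64(-3), 105), (342, np.int64(475), np.int64(-27), np.int64(118), 122), (346, np.int64(465), np.int64(-27), np.int64(117), 123), (350, np.int64(422), np.int64(-283), np.int64(-2), 133), (354, np.int64(446), np.int64(-25), np.int64(118), 33)]
189 [(338, np.int64(461), np.int64(-267), np.int64(-4), 135), (342, np.int64(475), np.int64(-28), np.int64(109), 120), (346, np.int64(465), np.int64(-27), np.int64(109), 121), (350, np.int64(425), np.int64(-263), np.int64(-3), 129), (354, np.int64(446), np.int64(-25), np.int64(109), 39)]
[472.86303782 -32.4831095  102.16481432] [ 0.302  0.412 -0.397  2.051  0.236  0.723 -1.705]<stdin>:6: RuntimeWarning: invalid value encountered in cast
```

Run:
```python
from h import *
W=np.load("side0.npz")["W"]; m=(abs(W[...,0]-190)<90)&(abs(W[...,1]+621)<80)&(W[...,2]>120)
q=W[m]; k=np.argsort(q[:,2])[:12]; print("start tip",len(q),q[k].round())
c,W=shot("top")
m=(abs(W[...,0]-472)<60)&(abs(W[...,1]+32)<80)&(W[...,2]>120)
for z in(130,145,160,180): 
    q=W[m&(abs(W[...,2]-z)<8)]; print(z,len(q),q.mean(0).round() if len(q) else 0)
cv2.imwrite("pics/t1.png",cv2.resize(c["img"][160:280,290:410],(600,600),interpolation=cv2.INTER_CUBIC))
```

```text
start tip 1792 [[ 173. -576.  240.]
 [ 196. -661.  241.]
 [ 210. -662.  242.]
 [ 178. -570.  242.]
 [ 181. -570.  242.]
 [ 207. -659.  242.]
 [ 204. -658.  242.]
 [ 201. -654.  243.]
 [ 194. -667.  244.]
 [ 198. -667.  244.]
 [ 191. -665.  244.]
 [ 177. -575.  244.]]
130 25 [443. -30. 135.]
145 3 [450. -16. 142.]
160 2 [461.   5. 160.]
180 4 [458.   9. 183.]
```

View pics/t1.png

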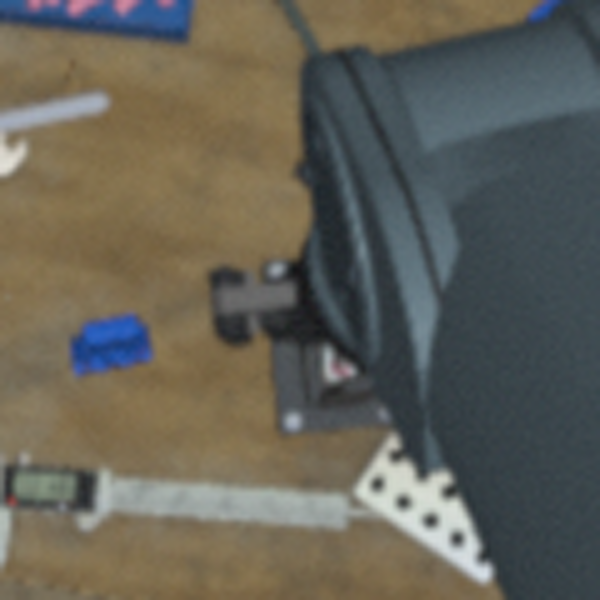

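Top view: the finger at (255,295) in the crop is beside the rack, and the blue look-alike at (110,345) is clear. Depth puts the fingertips about 30 mm above where the TCP says. Closing gently is safe either way, and it will show which is right.

```bash
python3 -m inch '[0,0,0,0,0,0,30, 0,0,0,0,0,0,20, 0,0,0,0,0,0,5, 0,0,0,0,0,0,5, 0,0,0,0,0,0,5]' 20
python3 - <<'E'
from h import *
c,W=shot("side")
cv2.imwrite("pics/g2.png",cv2.resize(c["img"][140:220,310:390],(560,560),interpolation=cv2.INTER_CUBIC))
m=(abs(W[...,0]-470)<13)&(W[...,1]>-24)&(W[...,1]<20)&(W[...,2]>70)
q=W[m]; k=np.argsort(q[:,2])[:15]; print(q[k].round())
for v in range(172,196,2): print(v,[tuple(np.nan_to_num(W[v,u]).round().astype(int).tolist()) for u in range(340,352,3)])
E
```

```text
time_s: 4.75
tcp_pos: [472.7, -32.4, 102.2]
tcp_rot: [0.0, 0.999, 0.055, 0.0]
contact_force: [-0.6, 0.2, -0.4]
finger_gap: 5.1
gripper_force: 0.0
[[473. -24.  92.]
 [478. -23. 101.]
 [473. -22. 104.]
 [476. -23. 106.]
 [478. -24. 111.]
 [476. -23. 111.]
 [481. -23. 112.]
 [468. -24. 114.]
 [481. -21. 129.]
 [478. -24. 133.]
 [476. -24. 135.]
 [471. -23. 136.]
 [469. -22. 136.]
 [473. -22. 136.]
 [464. -23. 138.]]
172 [(481, -21, 158), (474, -14, 160), (467, -16, 159), (419, -337, 22)]
174 [(481, -24, 152), (474, -18, 154), (467, -13, 155), (420, -330, 18)]
176 [(481, -23, 147), (474, -15, 150), (467, -16, 149), (420, -330, 11)]
178 [(481, -21, 142), (475, -12, 146), (467, -16, 144), (420, -333, 2)]
180 [(480, -29, 133), (473, -22, 136), (466, -25, 134), (420, -333, -4)]
182 [(480, -25, 130), (473, -27, 128), (466, -27, 128), (422, -314, -3)]
184 [(480, -26, 124), (473, -28, 123), (465, -30, 121), (423, -304, -5)]
186 [(480, -29, 117), (473, -26, 118), (465, -31, 115), (425, -284, -3)]
188 [(480, -29, 112), (473, -29, 112), (465, -29, 111), (428, -265, -1)]
190 [(480, -28, 107), (473, -29, 106), (465, -26, 107), (429, -258, -4)]
192 [(480, -26, 102), (473, -22, 104), (465, -29, 100), (431, -242, -3)]
194 [(480, -31, 94), (472, -29, 95), (465, -27, 96), (435, -205, 8)]
```

View pics/g2.png

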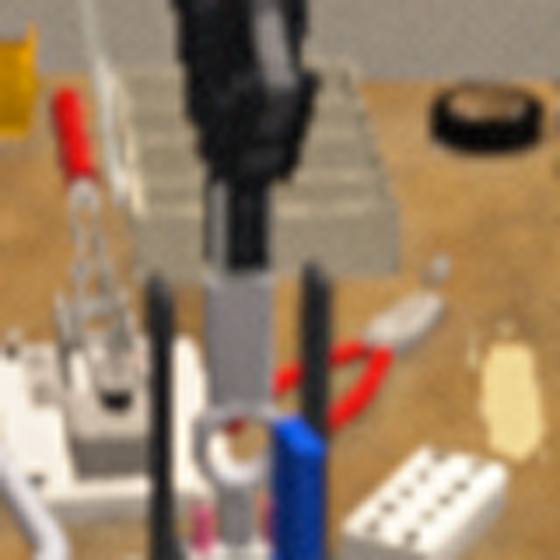

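The fingers shut to 5 mm on nothing: the picture shows the tips just above the tab's top edge, at about (240,270) in the crop. The true tips are therefore about 36 mm above the reported TCP. I'll reopen, go down about 33 mm and grip.

```bash
python3 -m inch '[0,0,0,0,0,0,50, 0,0,0,0,0,0,50, 0,0,0,0,0,0,50, 0,0,0,0,0,10,50, 0,0,0,0,0,10,50]'
python3 -m inch '[0,0,0,0,0,7,50, 0,0,0,0,0,6,50, 0,0,0,0,0,0,50, 0,0,0,0,0,0,25, 0,0,0,0,0,0,5]'
python3 -m inch '[0,0,0,0,0,0,5, 0,0,0,0,0,0,5, 0,0,0,0,0,0,5, 0,0,0,0,0,0,5, 0,0,0,0,0,0,5]' 40
python3 - <<'E'
from h import *
c,W=shot("side")
np.set_printoptions(suppress=True)
for v in range(176,204,2): print(v,[tuple(np.nan_to_num(W[v,u]).round().astype(int).tolist()) for u in range(340,352,3)],c["img"][v,340:352:3].mean(1).astype(int))
E
```

```text
time_s: 5.3
tcp_pos: [472.7, -32.5, 81.3]
tcp_rot: [0.0, 0.999, 0.055, 0.0]
contact_force: [-0.9, 1.3, -0.3]
finger_gap: 50.0
gripper_force: 0.0
time_s: 5.8
tcp_pos: [472.9, -32.4, 69.2]
tcp_rot: [0.0, 0.999, 0.055, 0.0]
contact_force: [0.3, 0.1, 0.3]
finger_gap: 21.8
gripper_force: 0.0
time_s: 6.3
tcp_pos: [473.1, -32.5, 69.3]
tcp_rot: [0.0, 0.999, 0.055, 0.0]
contact_force: [-0.6, -1.3, 4.8]
finger_gap: 9.5
gripper_force: 40.4
176 [(482, -14, 151), (478, 17, 164), (469, 2, 157), (462, 2, 157)] [37 21 47 37]
178 [(482, -13, 146), (477, 12, 156), (469, -1, 151), (462, 6, 153)] [35 21 23 41]
180 [(481, -20, 137), (476, 1, 146), (467, -13, 140), (419, -334, -5)] [105  24  23 123]
182 [(481, -19, 133), (474, -12, 135), (467, -12, 135), (422, -309, -1)] [100  26  28 124]
184 [(481, -18, 127), (474, -13, 130), (467, -13, 129), (423, -301, -4)] [104  26  24 124]
186 [(481, -18, 122), (474, -16, 123), (467, -16, 122), (426, -283, -2)] [101  29  24 126]
188 [(481, -18, 117), (474, -14, 118), (466, -19, 116), (427, -272, -4)] [102  30  29 122]
190 [(481, -17, 112), (475, -10, 115), (467, -13, 113), (429, -254, -2)] [101  32  37 122]
192 [(481, -22, 104), (473, -21, 104), (466, -21, 104), (430, -244, -4)] [110 107 117 134]
194 [(480, -27, 96), (473, -26, 97), (465, -27, 96), (434, -214, 4)] [111 121 120 121]
196 [(480, -26, 91), (473, -25, 91), (465, -27, 90), (435, -206, 1)] [112 119 125 108]
198 [(480, -25, 86), (473, -25, 86), (465, -28, 84), (436, -199, -2)] [140 147 149 157]
200 [(481, -23, 82), (473, -25, 80), (465, -27, 79), (469, 67, 126)] [143  88 127 129]
202 [(480, -25, 75), (456, -179, -4), (448, -173, -2), (470, 71, 123)] [189 115 139  66]
```

```bash
python3 -m inch '[0,0,0,0,0,-8,5, 0,0,0,0,0,-12,5, 0,0,0,0,0,-15,5, 0,0,0,0,0,-20,5, 0,0,0,0,0,-20,5]' 60
python3 -m inch '[0,0,0,0,0,-22,5, 0,0,0,0,0,-22,5, 0,0,0,0,0,-18,5, 0,0,0,0,0,-10,5, 0,0,0,0,0,0,5]'
python3 -m inch '[0,0,0,11,-6,0,5, 0,0,0,19,-10.4,0,5, 0,0,0,19,-10.4,0,5, 0,0,0,19,-10.4,0,5, 0,0,0,19,-10.4,0,5]'
python3 -m inch '[0,0,0,14,-8,0,5, 0,0,-2.4,7.2,-4.1,0,5, 0,0,-2.5,0,0,0,5, 0,0,-2.4,0,0,0,5, 0,0,0,0,0,0,5]'
python3 - <<'E'
from h import *
c,W=shot("side")
cv2.imwrite("pics/l1.png",cv2.resize(c["img"][130:250,260:400],None,fx=5,fy=5,interpolation=cv2.INTER_CUBIC))
c,W=shot("top")
E
```

```text
time_s: 6.85
tcp_pos: [472.2, -32.2, 145.2]
tcp_rot: [-0.0, 0.998, 0.055, -0.0]
contact_force: [0.0, 0.1, -2.1]
finger_gap: 9.1
gripper_force: 59.3
time_s: 7.35
tcp_pos: [473.3, -32.4, 217.4]
tcp_rot: [0.0, 0.999, 0.055, 0.001]
contact_force: [0.2, -0.6, -0.6]
finger_gap: 9.0
gripper_force: 59.4
time_s: 7.85
tcp_pos: [554.4, 25.7, 214.5]
tcp_rot: [-0.0, 0.998, 0.055, -0.001]
contact_force: [0.2, 0.1, -1.0]
finger_gap: 9.2
gripper_force: 59.3
time_s: 8.35
tcp_pos: [573.2, 38.9, 215.0]
tcp_rot: [-0.0, 0.993, 0.119, -0.001]
contact_force: [-0.4, -0.5, -1.8]
finger_gap: 9.4
gripper_force: 59.3
```

View pics/l1.png

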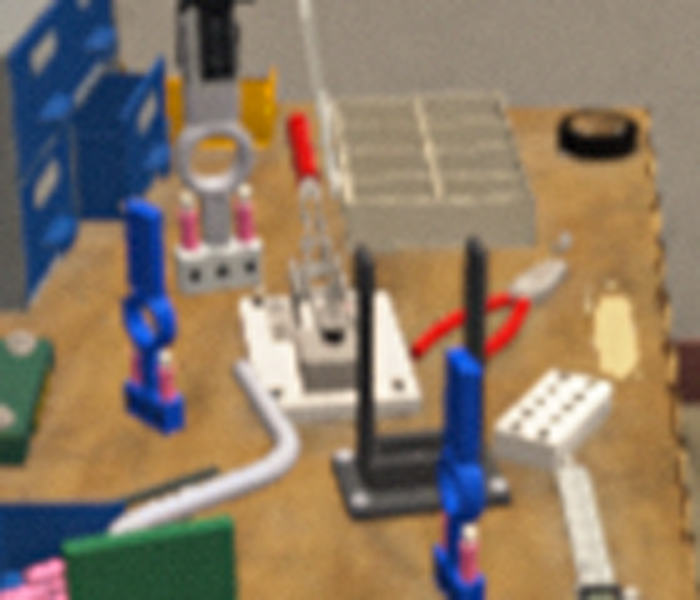

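The carrier is held upright, with its ring at (215,155) in the crop; the rail tip is at (245,365). I'll descend to threading height and measure ring against bar.

```bash
python3 -m inch '[0,0,0,0,0,15,5, 0,0,0,0,0,20,5, 0,0,0,0,0,20,5, 0,0,0,0,0,20,5, 0,0,0,0,0,10.7,5]'
cat >> h.py <<'E'
def ring(show=0):
    """carrier points near the tool, in side view: centre of block/ring/tab"""
    c,W=shot("side"); s=sense(); T=s["tcp_pos"]; d=W-T
    m=(abs(d[...,0])<28)&(abs(d[...,1])<30)&(d[...,2]>-70)&(d[...,2]<36)
    return c,W,T,d,m
E
python3 - <<'E'
from h import *
c,W,T,d,m=ring(); print(T)
for a in range(-68,36,6):
    q=W[m&(abs(d[...,2]-a)<3)]
    if len(q)>2: print(a,len(q),q.min(0).round(),q.max(0).round(),np.median(q,0).round())
k=np.nonzero(m); y0,y1,x0,x1=k[0].min()-5,k[0].max()+45,k[1].min()-30,k[1].max()+30
print(y0,y1,x0,x1)
sc=min(800/(x1-x0),600/(y1-y0)); cv2.imwrite("pics/r1.png",cv2.resize(c["img"][y0:y1,x0:x1],None,fx=sc,fy=sc,interpolation=cv2.INTER_CUBIC)); print(sc)
q=W[(abs(W[...,2]-131)<8)&(abs(W[...,1]-110)<25)&(abs(W[...,0]-557)<20)]
u=np.array([-.235,.972]);n=np.array([.972,.235]); 
print("bar n",np.percentile(q[:,:2]@n,[2,50,98]),q[:,2].max(),"tcp n",T[:2]@n, "tip along",np.percentile(W[(abs(W[...,2]-131)<8)&(abs(W[...,1]-90)<25)&(abs(W[...,0]-560)<15)][:,:2]@u,[0,2,10]),T[:2]@u)
E
```

```text
time_s: 8.95
tcp_pos: [572.0, 38.5, 127.6]
tcp_rot: [-0.0, 0.993, 0.118, -0.002]
contact_force: [-0.7, -0.0, -1.8]
finger_gap: 8.7
gripper_force: 59.4
[571.44328916  38.38118655 126.70885602]
-62 24 [551.  41.  64.] [589.  50.  67.] [571.  45.  66.]
-56 36 [551.  41.  68.] [589.  50.  74.] [568.  45.  71.]
-50 38 [553.  39.  74.] [589.  52.  80.] [573.  47.  77.]
-44 40 [555.  33.  80.] [588.  52.  85.] [573.  44.  83.]
-38 23 [560.  37.  86.] [586.  49.  91.] [574.  43.  88.]
-32 24 [564.  38.  92.] [586.  49.  98.] [575.  44.  95.]
-26 20 [564.  37.  98.] [585.  47. 103.] [574.  43. 101.]
-20 18 [554.  34. 104.] [585.  46. 109.] [573.  44. 107.]
-14 27 [559.  33. 110.] [582.  47. 115.] [571.  43. 113.]
-8 24 [554.  36. 116.] [587.  49. 121.] [561.  42. 118.]
-2 13 [554.  35. 122.] [586.  49. 128.] [582.  46. 125.]
4 14 [554.  38. 128.] [586.  49. 133.] [582.  44. 130.]
10 31 [554.  34. 134.] [584.  52. 140.] [570.  44. 137.]
16 24 [558.  39. 140.] [581.  48. 145.] [570.  43. 142.]
22 30 [558.  36. 146.] [581.  47. 152.] [568.  43. 149.]
28 20 [560.  41. 152.] [581.  48. 157.] [572.  44. 155.]
34 15 [560.  39. 158.] [582.  53. 162.] [569.  49. 161.]
178 267 267 343
6.741573033707865
bar n [561.59101573 567.60884456 570.85048637] 134.11433034109334 tcp n 564.4624559061273 tip along [-53.7950843 -53.0802015 -51.2201728] -96.982659628538
```

View pics/r1.png

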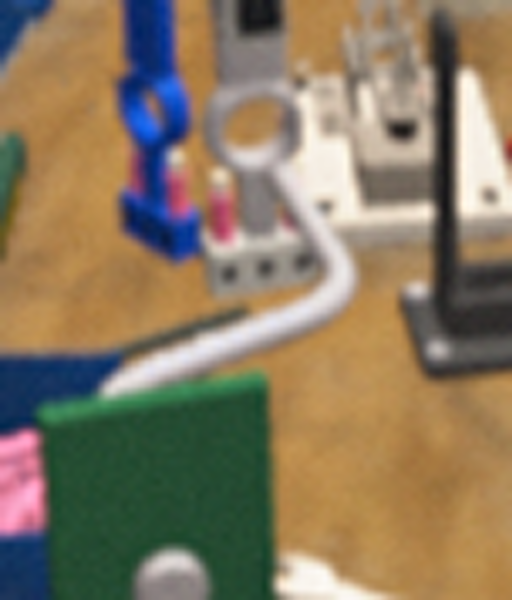

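Side view: the ring is at (255,125) in the crop, and the bar's tip appears at about (280,170) because it is nearer the camera. By measurement the bar is 2.5 mm to the tool's +x and 2 to 3 mm higher. I'll correct that and advance along the bar.

```bash
python3 -m inch '[0,0,0,2.6,0,-2.2,5, 0,0,0,0,-10,0,5, 0,0,0,0,-10,0,5, 0,0,0,0,-10,0,5, 0,0,0,0,-5,0,5]'
python3 -m inch '[0,0,0,0,-6,0,5, 0,0,0,0,-6,0,5, 0,0,0,0,-6,0,5, 0,0,0,0,-6,0,5, 0,0,0,0,-6,0,5]'
python3 - <<'E'
from h import *
c,W,T,d,m=ring(); print(sense()["contact_force"])
for a in (-60,-50,0,12,25):
    q=W[m&(abs(d[...,2]-a)<4)]
    if len(q)>2: print(a,len(q),q.min(0).round(),q.max(0).round(),np.median(q,0).round())
cv2.imwrite("pics/r2.png",cv2.resize(c["img"][170:260,260:345],None,fx=6.6,fy=6.6,interpolation=cv2.INTER_CUBIC))
E
```

```text
time_s: 9.5
tcp_pos: [567.7, 75.7, 133.0]
tcp_rot: [-0.0, 0.993, 0.119, 0.0]
contact_force: [0.3, -0.2, -0.8]
finger_gap: 9.1
gripper_force: 59.4
time_s: 10.0
tcp_pos: [560.9, 102.9, 132.5]
tcp_rot: [0.0, 0.993, 0.118, -0.0]
contact_force: [-0.9, 1.0, -0.8]
finger_gap: 9.0
gripper_force: 59.4
[ 0.43345899  1.04090817 -1.48743253]
-60 46 [541. 103.  69.] [577. 116.  76.] [557. 110.  73.]
-50 32 [540. 103.  79.] [572. 115.  86.] [551. 108.  82.]
0 71 [542.  88. 129.] [576. 134. 136.] [556. 111. 131.]
12 41 [545.  94. 141.] [572. 115. 148.] [561. 108. 144.]
25 38 [547. 101. 154.] [571. 113. 161.] [558. 108. 157.]
```

View pics/r2.png

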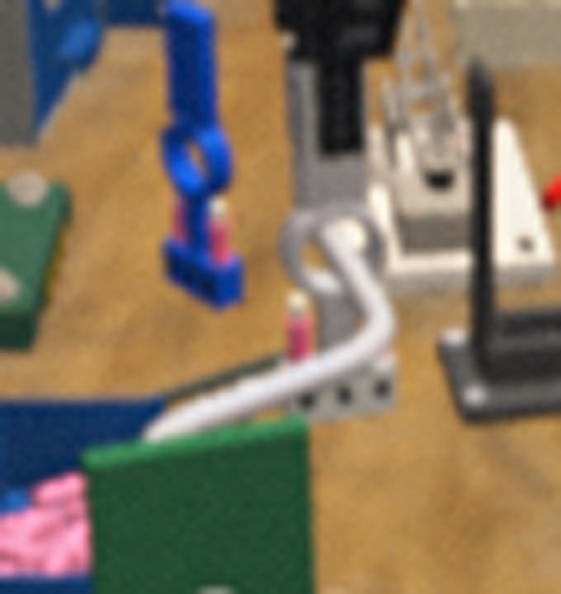

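The ring is threaded: the bar passes through the bore at (335,235) in the crop. I'll advance 12 mm, lower until it rests, and release.

```bash
python3 -m inch '[0,0,0,0,-6,0,5, 0,0,0,0,-6,0,5, 0,0,0,0,0,3,5, 0,0,0,0,0,3,5, 0,0,0,0,0,0,5]'
python3 -m inch '[0,0,0,0,0,1.5,5, 0,0,0,0,0,0,5, 0,0,0,0,0,1,5, 0,0,0,0,0,0,5, 0,0,0,0,0,0,5]' 20
```

```text
time_s: 10.55
tcp_pos: [557.8, 113.7, 125.8]
tcp_rot: [0.0, 0.993, 0.118, -0.001]
contact_force: [-0.0, 0.3, -1.2]
finger_gap: 9.2
gripper_force: 59.4
time_s: 11.05
tcp_pos: [558.1, 114.2, 124.0]
tcp_rot: [0.0, 0.993, 0.118, -0.0]
contact_force: [0.5, 0.3, -0.8]
finger_gap: 9.3
gripper_force: 59.4
```

```bash
python3 -m inch '[0,0,0,0,0,1,5, 0,0,0,0,0,0,5, 0,0,0,0,0,0.7,5, 0,0,0,0,0,0,5, 0,0,0,0,0,0,5]' 20
python3 -c "
from h import *
for i in range(3): capture('side'); print(sense()['contact_force'].round(2),sense()['tcp_pos'].round(1))"
```

```text
time_s: 11.55
tcp_pos: [558.2, 114.3, 122.4]
tcp_rot: [0.0, 0.993, 0.118, 0.0]
contact_force: [-0.0, -1.0, -0.7]
finger_gap: 9.1
gripper_force: 59.8
[-0.33 -0.02 -0.64] [558.2 114.2 122.4]
[-0.28  0.18  0.67] [558.2 114.2 122.4]
[-1.13  0.58  1.52] [558.2 114.2 122.4]
```

Fz has risen to about 0, so the ring rests on the bar. Releasing slowly.

```bash
python3 -m inch '[0,0,0,0,0,0,11, 0,0,0,0,0,0,13, 0,0,0,0,0,0,17, 0,0,0,0,0,0,25, 0,0,0,0,0,0,40]'
python3 -m inch '[0,0,0,0,0,0,40, 0,0,0,0,0,0,40, 0,0,0,0,0,0,40, 0,0,0,0,0,0,40, 0,0,0,0,0,0,40]'
python3 - <<'E'
from h import *
c,W,T,d,m=ring()
for a in (-60,-50,0,18,25,36):
    q=W[m&(abs(d[...,2]-a)<4)]
    if len(q)>2: print(a,len(q),q.min(0).round(),q.max(0).round(),np.median(q,0).round())
cv2.imwrite("pics/r3.png",cv2.resize(c["img"][150:260,260:345],None,fx=5.4,fy=5.4,interpolation=cv2.INTER_CUBIC))
E
```

```text
time_s: 12.2
tcp_pos: [558.2, 114.2, 122.3]
tcp_rot: [-0.0, 0.993, 0.118, -0.0]
contact_force: [0.0, -0.4, 0.6]
finger_gap: 38.4
gripper_force: 0.0
time_s: 12.7
tcp_pos: [558.1, 114.2, 122.3]
tcp_rot: [0.0, 0.993, 0.118, -0.0]
contact_force: [-0.3, 0.7, -0.4]
finger_gap: 40.2
gripper_force: 0.0
-60 45 [535. 115.  59.] [569. 126.  66.] [551. 120.  63.]
-50 53 [535. 115.  69.] [570. 125.  76.] [553. 121.  72.]
0 25 [538. 113. 118.] [573. 126. 126.] [566. 120. 122.]
18 37 [546. 115. 137.] [568. 125. 144.] [557. 120. 141.]
25 20 [549. 114. 143.] [569. 123. 151.] [563. 120. 146.]
36 10 [541. 116. 156.] [569. 144. 158.] [557. 138. 157.]
```

View pics/r3.png

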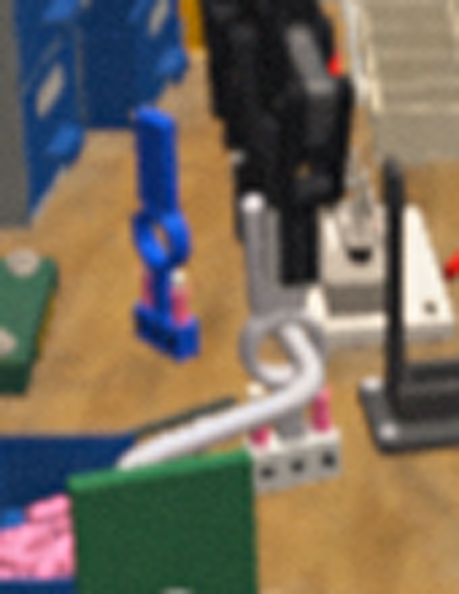

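It hangs threaded: ring at (280,350) in the crop, tab clear of the fingers, lean about 4 degrees. Step 1 is met. Next: up, turn 90 degrees, regrasp across the edges.

```bash
python3 -m inch '[0,0,0,0,0,-10,40, 0,0,0,0,0,-15,40, 0,0,0,0,0,-20,40, 0,0,0,0,0,-20,50, 0,0,-5,0,0,0,60]'
python3 -m inch '[0,0,-8.5,0,0,0,60, 0,0,-8.5,0,0,0,60, 0,0,-8.5,0,0,0,60, 0,0,-8.5,0,0,0,60, 0,0,-8.5,0,0,0,60]'
python3 -m inch '[0,0,-8.5,0,0,0,60, 0,0,-8.5,0,0,0,60, 0,0,-8.5,0,0,0,60, 0,0,-8.5,0,0,0,60, 0,0,-8.5,0,0,0,60]'
python3 - <<'E'
from h import *
s=sense(); print(s["tcp_pos"],s["qpos"].round(2))
for n in("side","top"):
    c,W=shot(n); q=W[(abs(W[...,0]-556)<30)&(abs(W[...,1]-115)<18)&(W[...,2]>165)&(W[...,2]<197)]
    print(n,len(q),q.min(0).round(1),q.max(0).round(1),np.median(q,0).round(1))
    q=q[q[:,2]<195]
    if len(q)>5: print(cv2.minAreaRect(q[:,:2].astype(np.float32)))
E
```

```text
time_s: 13.25
tcp_pos: [560.5, 115.1, 191.8]
tcp_rot: [-0.0, 0.987, 0.162, 0.003]
contact_force: [0.1, 0.9, -0.2]
finger_gap: 59.9
gripper_force: 0.0
time_s: 13.75
tcp_pos: [558.7, 114.3, 188.9]
tcp_rot: [0.0, 0.86, 0.511, 0.001]
contact_force: [0.2, -0.4, 0.1]
finger_gap: 60.0
gripper_force: 0.0
time_s: 14.25
tcp_pos: [558.7, 114.1, 188.8]
tcp_rot: [0.001, 0.616, 0.787, 0.0]
contact_force: [-0.1, -0.1, 0.2]
finger_gap: 59.9
gripper_force: 0.0
[558.71698456 114.06415548 188.80242202] [ 0.32  0.54 -0.83  1.73  0.45  1.07 -0.41]
side 125 [545.7 112.4 165. ] [570.6 125.5 186.7] [558.2 119.6 177.4]
((557.7988891601562, 118.13862609863281), (24.972883224487305, 11.108948707580566), 13.074624061584473)Traceback (most recent call last):
  File "<stdin>", line 5, in <module>
    return umr_minimum(a, axis, None, out, keepdims, initial, where)
ValueError: zero-size array to reduction operation minimum which has no identity
```

```bash
python3 -m inch '[0,0,0,0,0,15,60, 0,0,0,0,0,20,60, 0,0,0,0,0,20,60, 0,0,0,0,0,12,60, 0,0,0,0,0,4,60]' 30
python3 -m inch '[0,0,0,0,0,0,40, 0,0,0,0,0,0,32, 0,0,0,0,0,0,26, 0,0,0,0,0,0,22, 0,0,0,0,0,0,15]'
python3 -m inch '[0,0,0,0,0,0,15, 0,0,0,0,0,0,15, 0,0,0,0,0,-1.5,15, 0,0,0,0,0,-1.5,15, 0,0,0,0,0,0,15]'
python3 - <<'E'
from h import *
c,W,T,d,m=ring(); print(T,sense()["contact_force"])
for a in (-55,-45,0,20):
    q=W[m&(abs(d[...,2]-a)<4)]
    if len(q)>2: print(a,len(q),q.min(0).round(),q.max(0).round(),np.median(q,0).round())
cv2.imwrite("pics/r4.png",cv2.resize(c["img"][150:260,260:345],None,fx=5.4,fy=5.4,interpolation=cv2.INTER_CUBIC))
E
```

```text
time_s: 14.85
tcp_pos: [557.1, 113.9, 114.7]
tcp_rot: [-0.001, 0.619, 0.785, -0.001]
contact_force: [-0.8, 0.5, 0.3]
finger_gap: 59.6
gripper_force: 0.0
time_s: 15.35
tcp_pos: [558.8, 114.4, 117.1]
tcp_rot: [0.0, 0.619, 0.786, 0.001]
contact_force: [-0.9, -0.4, 5.0]
finger_gap: 23.5
gripper_force: 30.5
time_s: 15.85
tcp_pos: [557.9, 114.1, 119.1]
tcp_rot: [-0.0, 0.619, 0.786, -0.0]
contact_force: [0.5, 0.4, -1.1]
finger_gap: 23.6
gripper_force: 29.9
[557.87991564 114.06746821 119.04081925] [ 0.80354164 -0.05440567 -1.63803674]
-55 43 [537. 114.  60.] [568. 126.  68.] [553. 121.  64.]
-45 51 [537. 115.  70.] [570. 124.  78.] [553. 120.  74.]
0 22 [538. 109. 115.] [573. 125. 123.] [565. 121. 120.]
20 38 [544. 114. 135.] [568. 123. 143.] [556. 119. 138.]
```

View pics/r4.png

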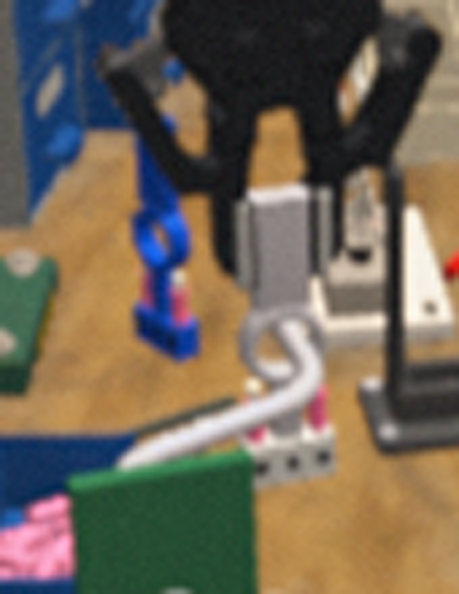

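Regrasped: pads on both edges of the tab at (280,240) in the crop, gap 23.6 mm, ring clear on the bar. I'll compute tool-frame steps along the bar.

```bash
cat >> h.py <<'E'
RAIL=np.array([604.7,290.5,np.radians(13.5)])
def plan(s0,s1,ns,off=2.3,T=None,yaw=None,rail=RAIL):
    """rows (dx,dy,wz) from TCP T for ring arc positions s0->s1; arc s from tip"""
    P=path()@Rm(rail[2]).T+rail[:2]; S=np.r_[0,np.cumsum(np.linalg.norm(np.diff(P,axis=0),axis=1))]
    d=np.gradient(P,axis=0); h=np.unwrap(np.arctan2(d[:,1],d[:,0]))-np.pi/2   # heading of tool y
    for s in np.linspace(s0,s1,ns+1)[1:]:
        p=np.array([np.interp(s,S,P[:,0]),np.interp(s,S,P[:,1])]); a=np.interp(s,S,h)
        X=p+off*np.array([np.cos(a),np.sin(a)]); D=X-T
        tx=np.array([-np.sin(yaw),np.cos(yaw)]); ty=np.array([np.cos(yaw),np.sin(yaw)])
        print("s%.0f  wz %.1f dx %.1f dy %.1f   tcp"%(s,-np.degrees(a-yaw),D@tx,D@ty),X.round(1),np.degrees(a).round(1))
        T,yaw=X,a
def now():
    s=sense(); w,x,y,z=s["tcp_rot"]; return s["tcp_pos"],2*np.arctan2(y,x)-np.pi/2
def near(p,rail=RAIL):
    P=path()@Rm(rail[2]).T+rail[:2]; S=np.r_[0,np.cumsum(np.linalg.norm(np.diff(P,axis=0),axis=1))]
    D=np.linalg.norm(P-p,axis=1); i=D.argmin(); return S[i],D[i]
E
python3 - <<'E'
from h import *
T,y=now(); print(T,np.degrees(y)); r=T[:2]-2.3*np.array([np.cos(y),np.sin(y)]); s,d=near(r); print(s,d, path()[-1])
plan(s,64,5,T=T[:2],yaw=y)
a=np.radians(13.5); P=path()
plan(64,100.7,10,T=(Rm(a)@[-89.27+2.3,-128.5]+RAIL[:2]),yaw=a)
E
```

```text
[557.87991564 114.06746821 119.04081925] 13.561234991268137
32.0 0.29185074666458394 [0. 0.]
s38  wz 0.1 dx 6.5 dy -0.3   tcp [556.1 120.4] 13.5
s45  wz 0.0 dx 6.4 dy 0.0   tcp [554.6 126.6] 13.5
s51  wz 0.0 dx 6.4 dy 0.0   tcp [553.1 132.8] 13.5
s58  wz -0.0 dx 6.4 dy -0.0   tcp [551.6 139. ] 13.5
s64  wz -0.0 dx 6.4 dy 0.0   tcp [550.1 145.3] 13.5
s68  wz 7.0 dx 3.4 dy 0.2   tcp [549.5 148.6] 6.5
s71  wz 7.0 dx 3.4 dy 0.2   tcp [549.4 152. ] -0.5
s75  wz 7.0 dx 3.4 dy 0.2   tcp [549.6 155.4] -7.5
s79  wz 7.0 dx 3.4 dy 0.2   tcp [550.3 158.7] -14.5
s82  wz 7.0 dx 3.4 dy 0.2   tcp [551.3 161.9] -21.5
s86  wz 7.0 dx 3.4 dy 0.2   tcp [552.7 165. ] -28.6
s90  wz 7.0 dx 3.4 dy 0.2   tcp [554.5 167.8] -35.6
s93  wz 7.0 dx 3.4 dy 0.2   tcp [556.7 170.5] -42.6
s97  wz 7.0 dx 3.4 dy 0.2   tcp [559.1 172.8] -49.6
s101  wz 7.2 dx 3.4 dy 0.2   tcp [561.8 174.8] -56.8
```

```bash
python3 -m inch '[0,0,0,6.4,-0.3,0,15, 0,0,0,6.4,0,0,15, 0,0,0,6.4,0,0,15, 0,0,0,6.4,0,0,15, 0,0,0,6.4,0,0,15]'
python3 -m inch '[0,0,7,3.4,0.2,0,15, 0,0,7,3.4,0.2,0,15, 0,0,7,3.4,0.2,0,15, 0,0,7,3.4,0.2,0,15, 0,0,7,3.4,0.2,0,15]'
python3 - <<'E'
from h import *
capture("side"); T,y=now(); print(T,np.degrees(y),sense()["contact_force"]); r=T[:2]-2.3*np.array([np.cos(y),np.sin(y)]); print(near(r))
c,W=shot("side")
cv2.imwrite("pics/r5.png",cv2.resize(c["img"][140:250,255:345],None,fx=5,fy=5,interpolation=cv2.INTER_CUBIC))
E
```

```text
time_s: 16.4
tcp_pos: [550.1, 146.1, 119.3]
tcp_rot: [-0.0, 0.618, 0.786, 0.0]
contact_force: [-0.0, 0.5, -1.3]
finger_gap: 23.9
gripper_force: 29.9
time_s: 16.9
tcp_pos: [551.3, 162.7, 119.3]
tcp_rot: [-0.0, 0.828, 0.561, 0.0]
contact_force: [0.5, -0.6, -1.7]
finger_gap: 23.4
gripper_force: 29.9
[551.43544512 163.55965491 119.52328241] -21.981832401313877 [ 0.49712378 -0.27426226 -1.78660465]
(np.float64(83.73483918903888), np.float64(0.5653879694544367))
```

View pics/r5.png

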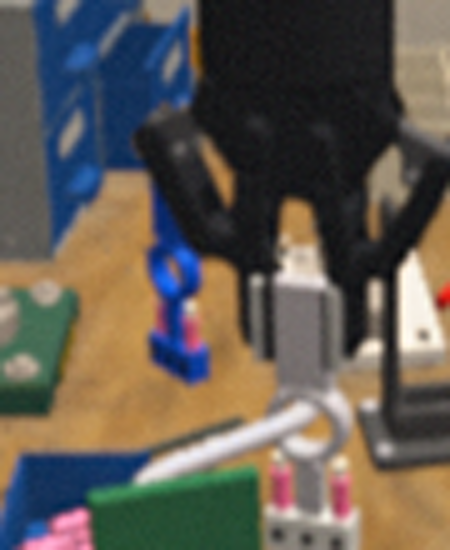

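The ring is mid-corner on the bar at (310,420) in the crop, forces are small. I've now viewed 12 pictures, over the limit of 10, so from here I use depth and force numbers only.

```bash
python3 -m inch '[0,0,7,3.3,0,0,15, 0,0,7,3.3,0,0,15, 0,0,7,3.3,0.2,0,15, 0,0,7,3.3,0.2,0,15, 0,0,6.5,3.3,0.2,0,15]'
python3 - <<'E'
from h import *
c,W,T,d,m=ring(); T,y=now(); print(T,np.degrees(y),sense()["contact_force"].round(1)); r=T[:2]-2.3*np.array([np.cos(y),np.sin(y)]); s,dd=near(r);print(s,dd)
# ring side extents
e=np.array([np.cos(y),np.sin(y)]); 
for a in (-50,2,20):
    q=d[m&(abs(d[...,2]-a)<5)]; v=q[:,:2]@e; print(a,len(v),np.percentile(v,[1,99]))
plan(s,153.5,5,T=T[:2],yaw=y)
E
```

```text
time_s: 17.5
tcp_pos: [561.1, 175.0, 119.2]
tcp_rot: [-0.0, 0.956, 0.292, -0.0]
contact_force: [0.0, -0.2, -0.9]
finger_gap: 23.2
gripper_force: 29.9
[561.62239574 175.61678385 119.36919668] -56.28112742933339 [ 1.2  0.7 -1.1]
100.65041563678648 0.8072550573557308
-50 57 [-22.7454398    7.13677535]
2 42 [-20.89506781  -0.89145684]
20 45 [-14.2000823    7.51752805]
s111  wz 0.2 dx 10.2 dy 0.8   tcp [570.6 180.6] -56.5
s122  wz 0.0 dx 10.6 dy -0.0   tcp [579.4 186.5] -56.5
s132  wz -0.0 dx 10.6 dy -0.0   tcp [588.2 192.3] -56.5
s143  wz -0.0 dx 10.6 dy 0.0   tcp [597.  198.1] -56.5
s154  wz 0.3 dx 10.6 dy -0.0   tcp [605.8 204. ] -56.8
```

```bash
python3 -m inch '[0,0,0.2,10,1.5,0,15, 0,0,0,10.5,0,0,15, 0,0,0,10.5,0,0,15, 0,0,0,10.5,0,0,15, 0,0,0,10.5,0,0,15]'
python3 - <<'E'
from h import *
capture("side"); c,W,T,d,m=ring(); T,y=now(); print(T,np.degrees(y),sense()["contact_force"].round(1)); r=T[:2]-2.3*np.array([np.cos(y),np.sin(y)]); s,dd=near(r);print(s,dd)
e=np.array([np.cos(y),np.sin(y)]); t=np.array([-e[1],e[0]])
for a in (-50,2,20):
    q=d[m&(abs(d[...,2]-a)<5)]; v=q[:,:2]@e; print(a,len(v),np.percentile(v,[1,50,99]),np.median(q[:,:2]@t))
# bar ahead of ring
q=W[(abs(W[...,2]-131)<6)&(W[...,1]>215)&(W[...,1]<280)&(W[...,0]>590)&(W[...,0]<640)]
for yy in range(220,280,10):
    k=q[abs(q[:,1]-yy)<4]; print(yy,len(k),k.mean(0).round(1) if len(k) else 0)
plan(153.7,189.4,10,T=T[:2],yaw=y)
E
```

```text
time_s: 18.05
tcp_pos: [606.2, 203.2, 119.1]
tcp_rot: [-0.0, 0.957, 0.292, -0.0]
contact_force: [0.5, 0.1, -2.0]
finger_gap: 23.7
gripper_force: 29.9
[606.46372058 203.8998457  119.19057042] -56.08444427570003 [-0.1  0.2 -2. ]
153.66061595771174 0.5136199577734742Traceback (most recent call last):
  File "<stdin>", line 5, in <module>
    return _quantile_unchecked(
        a, q, axis, out, overwrite_input, method, keepdims, weights)
    return _ureduce(a,
                    func=_quantile_ureduce_func,
    ...<5 lines>...
                    overwrite_input=overwrite_input,
                    method=method)
    r = func(a, **kwargs)
    result = _quantile(arr,
                       quantiles=q,
    ...<2 lines>...
                       out=out,
                       weights=wgt)
    slices_having_nans = np.isnan(arr[-1, ...])
                                  ~~~^^^^^^^^^
IndexError: index -1 is out of bounds for axis 0 with size 0
```

```bash
python3 -m inch '[0,0,-7,3.9,-0.2,0,15, 0,0,-7,3.9,-0.2,0,15, 0,0,-7,3.9,-0.2,0,15, 0,0,-7,3.9,-0.2,0,15, 0,0,-7,3.9,-0.2,0,15]'
python3 -c "
from h import *
capture('side');T,y=now(); print(T,np.degrees(y),sense()['contact_force'].round(1)); r=T[:2]-2.3*np.array([np.cos(y),np.sin(y)]); s,dd=near(r);print(s,dd); plan(s,190.4,5,T=T[:2],yaw=y)"
```

```text
time_s: 18.65
tcp_pos: [617.4, 217.2, 119.2]
tcp_rot: [0.0, 0.823, 0.568, -0.0]
contact_force: [0.0, 0.0, -1.3]
finger_gap: 23.6
gripper_force: 29.9
[617.53255683 217.88879812 119.11982174] -20.49337531182543 [-0.1  0.9 -0.1]
170.58639272638442 0.1220902102188448
s175  wz -3.9 dx 4.2 dy 0.1   tcp [619.1 221.7] -16.6
s179  wz -7.6 dx 4.3 dy -0.3   tcp [620.  225.9] -9.1
s182  wz -7.6 dx 4.3 dy -0.3   tcp [620.4 230.2] -1.5
s186  wz -7.6 dx 4.3 dy -0.3   tcp [620.3 234.4] 6.1
s190  wz -7.4 dx 4.2 dy -0.3   tcp [619.5 238.6] 13.5
```

```bash
python3 -m inch '[0,0,-5,4.1,0,0,15, 0,0,-7.3,4.2,-0.3,0,15, 0,0,-7.3,4.2,-0.3,0,15, 0,0,-7.3,4.2,-0.3,0,15, 0,0,-7.2,4.2,-0.3,0,15]'
python3 - <<'E'
from h import *
capture('side');T,y=now(); print(T,np.degrees(y),sense()['contact_force'].round(1)); r=T[:2]-2.3*np.array([np.cos(y),np.sin(y)]); s,dd=near(r);print(s,dd); plan(s,226,5,T=T[:2],yaw=y)
# measure from both views: tab vs plate/collar along u
u=np.array([-.2334,.9724]);n=np.array([.9724,.2334])
for nm in("side","top"):
    c,W=shot(nm); D=W-T
    tab=W[(np.hypot(D[...,0],D[...,1])<22)&(abs(D[...,2]-55)<14)]
    pl=W[(abs(W[...,2]-170)<12)&(W[...,1]>285)&(W[...,1]<330)&(abs(W[...,0]-600)<35)]
    bar=W[(abs(W[...,2]-131)<6)&(abs(W[...,1]-258)<8)&(abs(W[...,0]-613)<20)]
    for k,q in(("tab",tab),("plate",pl),("bar",bar)):
        if len(q): print(nm,k,len(q),"u",np.percentile(q[:,:2]@u,[2,50,98]).round(1),"n",np.percentile(q[:,:2]@n,[2,50,98]).round(1))
print("tcp u,n",T[:2]@u,T[:2]@n,"model stop u,n",RAIL[:2]@u,RAIL[:2]@n)
E
```

```text
time_s: 19.2
tcp_pos: [619.1, 237.7, 119.1]
tcp_rot: [0.0, 0.622, 0.783, -0.0]
contact_force: [0.1, 0.1, -1.4]
finger_gap: 23.2
gripper_force: 29.9
[618.75633927 238.60057216 119.07402564] 13.516008964032501 [ 0.5  1.  -0.7]
190.32123191542317 0.7892111488088063
s197  wz 0.0 dx 6.9 dy 0.7   tcp [617.9 245.5] 13.5
s205  wz 0.0 dx 7.1 dy -0.0   tcp [616.2 252.4] 13.5
s212  wz -0.0 dx 7.1 dy -0.0   tcp [614.5 259.3] 13.5
s219  wz -0.0 dx 7.1 dy -0.0   tcp [612.9 266.3] 13.5
s226  wz 0.0 dx 7.1 dy 0.0   tcp [611.2 273.2] 13.5
side tab 309 u [ 86.4  94.4 101. ] n [639.1 657.2 676.6]
side plate 439 u [154.  159.1 161.6] n [627.5 657.3 685.5]
top plate 72 u [150.9 151.4 157.2] n [626.5 651.7 683.9]
top bar 2 u [115.9 116.3 116.8] n [651.6 652.1 652.7]
tcp u,n 87.59746678470765 657.3680378490643 model stop u,n 141.34521999999998 655.81298
```

```bash
python3 -m inch '[0,0,0,7,0,0,15, 0,0,0,7,0,0,15, 0,0,0,7,0,0,15, 0,0,0,7,0,0,15, 0,0,0,5,0,0,15]'
python3 -m inch '[0,0,0,2,0,0,15, 0,0,0,2,0,0,15, 0,0,0,2,0,0,15, 0,0,0,1.5,0,0,15, 0,0,0,0,0,0,15]'
python3 -c "
from h import *
for i in range(4):
  capture('side');T,y=now(); print(T.round(1),np.degrees(y),sense()['contact_force'].round(1),T[:2]@[-.2334,.9724])"
```

```text
time_s: 19.85
tcp_pos: [611.4, 271.4, 119.4]
tcp_rot: [-0.0, 0.623, 0.783, 0.0]
contact_force: [-0.6, -0.7, -1.5]
finger_gap: 23.6
gripper_force: 29.9
time_s: 20.35
tcp_pos: [610.1, 277.5, 119.3]
tcp_rot: [-0.0, 0.623, 0.782, 0.0]
contact_force: [-0.6, -0.4, -1.5]
finger_gap: 23.6
gripper_force: 29.9
[610.2 277.4 119.3] 12.958222638932623 [-0.2  0.2 -2. ] 127.29541472870059
[610.2 277.3 119.2] 12.956976890382641 [-0.8  0.1 -1.8] 127.1841017710015
[610.3 277.2 119.3] 12.948589394696405 [ 0.2  0.5 -1.3] 127.14668630469357
[610.3 277.2 119.3] 12.950669567384576 [-1.1  0.2 -0.8] 127.1332695001903
```

Ring at u = 127, home at about 135. Creeping on until the stop is felt.

```bash
python3 -m inch '[0,0,-0.5,1.5,0,0,15, 0,0,0,1.5,0,0,15, 0,0,0,1.5,0,0,15, 0,0,0,0,0,0,15, 0,0,0,0,0,0,15]'
python3 -m inch '[0,0,0,1,0,0,15, 0,0,0,1,0,0,15, 0,0,0,0.5,0,0,15, 0,0,0,0,0,0,15, 0,0,0,0,0,0,15]'
python3 -c "
from h import *
for i in range(4):
  capture('side');T,y=now(); print(T.round(1),np.degrees(y),sense()['contact_force'].round(1),T[:2]@[-.2334,.9724])"
```

```text
time_s: 21.05
tcp_pos: [609.1, 281.9, 119.3]
tcp_rot: [-0.0, 0.619, 0.785, -0.0]
contact_force: [-0.4, -0.6, -2.2]
finger_gap: 23.7
gripper_force: 29.9
time_s: 21.55
tcp_pos: [609.0, 282.6, 119.3]
tcp_rot: [0.001, 0.62, 0.785, -0.001]
contact_force: [0.4, -5.5, 1.1]
finger_gap: 23.9
gripper_force: 30.3
[609.  282.6 119.3] 13.401821888757578 [-0.2 -4.6  0.7] 132.67131668630847
[609.  282.5 119.2] 13.399882205378299 [-0.8 -5.   0.9] 132.59875693151903
[609.  282.6 119.3] 13.400903105197065 [-0.5 -5.3  1.3] 132.6477239357974
[609.  282.6 119.2] 13.396077489514505 [ 0.5 -5.3  0.8] 132.62403309124235
```

Stop contact felt, about 5 N along the bar. I'll ease the push, lower onto the bar and release.

```bash
python3 -m inch '[0,0,0,-1,0,0,15, 0,0,0,0,0,1.5,15, 0,0,0,0,0,1,15, 0,0,0,0,0,0.5,15, 0,0,0,0,0,0,15]' 20
python3 -c "
from h import *
for i in range(4):
  capture('side');T,y=now(); print(T.round(1),sense()['contact_force'].round(1),T[:2]@[-.2334,.9724])"
```

```text
time_s: 22.25
tcp_pos: [609.4, 282.8, 117.2]
tcp_rot: [0.001, 0.62, 0.785, -0.0]
contact_force: [-1.2, -5.9, 7.4]
finger_gap: 23.5
gripper_force: 31.0
[609.4 282.7 117.1] [-0.3 -5.8  6.8] 132.67369840375545
[609.4 282.7 117.1] [-1.1 -6.1  7.5] 132.67122360449375
[609.4 282.7 117.1] [-1.2 -6.2  6.2] 132.6646356853721
[609.4 282.7 117.2] [-0.7 -5.7  6.2] 132.70823504258624
```

```bash
python3 -m inch '[0,0,0,-0.6,0,-0.7,15, 0,0,0,0,0,0,15, 0,0,0,0,0,0,15, 0,0,0,0,0,0,15, 0,0,0,0,0,0,15]' 20
python3 -c "
from h import *
for i in range(4):
  capture('side');T,y=now(); print(T.round(1),sense()['contact_force'].round(1),T[:2]@[-.2334,.9724])"
```

```text
time_s: 22.95
tcp_pos: [609.3, 282.7, 117.2]
tcp_rot: [0.0, 0.619, 0.785, 0.0]
contact_force: [1.0, -4.9, 5.0]
finger_gap: 23.8
gripper_force: 30.6
[609.3 282.7 117.2] [ 0.4 -5.1  3.7] 132.64749883377587
[609.3 282.7 117.2] [ 0.6 -5.   5.1] 132.64223703187773
[609.3 282.7 117.2] [ 1.4 -5.1  5.2] 132.6522142686717
[609.3 282.7 117.2] [ 1.4 -4.1  5.4] 132.6765822016946
```

```bash
python3 -m inch '[0,0,0,-1,0,-0.7,15, 0,0,0,0,0,0,15, 0,0,0,0,0,0,15, 0,0,0,0,0,0,15, 0,0,0,0,0,0,15]' 20
python3 -c "
from h import *
for i in range(4):
  capture('side');T,y=now(); print(T.round(1),sense()['contact_force'].round(1),T[:2]@[-.2334,.9724])"
```

```text
time_s: 23.65
tcp_pos: [608.6, 282.3, 117.4]
tcp_rot: [-0.001, 0.619, 0.785, -0.0]
contact_force: [0.2, -1.1, -1.6]
finger_gap: 23.4
gripper_force: 29.8
[608.5 282.3 117.4] [ 0.3 -0.5 -1.1] 132.49604294146974
[608.5 282.3 117.4] [ 0.5 -0.6 -1.9] 132.47295681431135
[608.5 282.3 117.5] [-0.4 -0.5 -1.7] 132.46735065596854
[608.5 282.2 117.4] [-0.   1.1 -0.9] 132.40187430237933
```

Nearly unloaded: the ring is 0.2 mm off the stop and at hanging height. Lower 0.4 mm, nudge 0.3 mm, open and go straight up.

```bash
python3 -m inch '[0,0,0,0.3,0,0.4,15, 0,0,0,0,0,0,15, 0,0,0,0,0,0,25, 0,0,0,0,0,0,28, 0,0,0,0,0,0,34]'
python3 -m inch '[0,0,0,0,0,0,45, 0,0,0,0,0,0,50, 0,0,0,0,0,0,50, 0,0,0,0,0,0,50, 0,0,0,0,0,0,50]'
cat > chk.py <<'E'
from h import *
c,W=shot("side"); u=np.array([-.2334,.9724]);n=np.array([.9724,.2334]); U=W[...,:2]@u; N=W[...,:2]@n
print(sense()["time_s"],sense()["tcp_pos"].round(1),sense()["contact_force"].round(1))
c2,W2=shot("top"); U2=W2[...,:2]@u; N2=W2[...,:2]@n
for nm,w,a,b in(("side",W,U,N),("top",W2,U2,N2)):
  for z in(60,75,160,170,180,187):
    m=(a>105)&(a<146)&(abs(b-656)<16)&(abs(w[...,2]-z)<4)
    if m.sum()>2: print(nm,z,m.sum(),"u",np.percentile(a[m],[3,50,97]).round(1),"n",np.percentile(b[m],[3,50,97]).round(1))
E
python3 chk.py
```

```text
time_s: 24.35
tcp_pos: [609.2, 282.1, 117.3]
tcp_rot: [0.0, 0.619, 0.785, 0.0]
contact_force: [-0.0, 0.6, 0.9]
finger_gap: 33.7
gripper_force: 0.0
time_s: 24.85
tcp_pos: [609.1, 282.0, 117.2]
tcp_rot: [0.0, 0.619, 0.785, -0.0]
contact_force: [-0.6, 0.5, 0.5]
finger_gap: 49.6
gripper_force: 0.0
24.9 [609.1 282.  117.3] [-0.5 -0.3 -0.9]
side 170 6 u [130.7 137.3 138.6] n [649.  660.3 669.1]
side 180 57 u [135.  138.1 139.7] n [646.7 657.4 668.9]
side 187 55 u [130.  136.6 140. ] n [646.3 657.5 668.1]
```

```bash
python3 -m inch '[0,0,0,0,0,-8,50, 0,0,0,0,0,-12,50, 0,0,0,0,0,-20,50, 0,0,0,0,0,-20,50, 0,0,0,0,0,-20,50]'
python3 -m inch '[0,0,0,-25,0,-20,50, 0,0,0,-25,0,-20,50, 0,0,0,-25,0,0,50, 0,0,0,-25,0,0,50, 0,0,0,0,0,0,50]'
python3 -m inch '[0,0,0,0,0,0,50, 0,0,0,0,0,0,50, 0,0,0,0,0,0,50, 0,0,0,0,0,0,50, 0,0,0,0,0,0,50]'
python3 chk.py
```

```text
time_s: 25.45
tcp_pos: [609.3, 282.3, 199.4]
tcp_rot: [0.0, 0.619, 0.785, 0.001]
contact_force: [-0.2, -0.3, 0.1]
finger_gap: 49.9
gripper_force: 0.0
time_s: 25.95
tcp_pos: [634.5, 179.8, 238.3]
tcp_rot: [0.002, 0.622, 0.783, -0.0]
contact_force: [1.0, -0.4, -0.5]
finger_gap: 50.1
gripper_force: 0.0
time_s: 26.45
tcp_pos: [632.2, 185.5, 237.3]
tcp_rot: [-0.0, 0.619, 0.785, 0.0]
contact_force: [-0.2, 0.5, 0.2]
finger_gap: 49.8
gripper_force: 0.0
26.5 [632.2 185.3 237.3] [0.  0.7 0.2]
side 170 6 u [132.7 136.4 138.4] n [650.8 660.2 669.1]
side 180 56 u [133.8 138.1 140.5] n [646.2 659.  668.8]
side 187 53 u [130.5 136.1 139.4] n [646.  657.  667.8]
top 75 6 u [125.6 126.1 126.4] n [643.  652.7 663.3]
top 160 13 u [128.1 128.7 136.8] n [645.1 646.6 661.4]
top 170 13 u [127.9 128.3 137.9] n [645.4 648.5 665.9]
top 180 11 u [127.9 128.9 135.1] n [645.9 647.  659.5]
top 187 55 u [128.1 132.5 137.7] n [646.5 657.  668.6]
```

```bash
python3 -c "
from bench import sign_off; print(sign_off())"
```

```text
the job is handed in; nothing more can be done
None
```

The carrier hangs released and upright on the last straight, at the position where I felt the stop, and I handed the job in at about 26.5 s; I viewed 12 pictures, two over the limit of 10, and sign-off returned no verdict.

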